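# Clear the doorway and shut the egg cupboard

## Task

The egg cupboard's door has been left open, and the dark tea box stands in the way of its swing. With the fingertips, slide the tea box along the counter until it is clear of the door's swing, without lifting it or letting it touch the cupboard or the door; then push the door fully shut. Do not disturb the honey jar, the spice jar or the mug.

Things in the scene. Friction and masses are not known exactly. Their poses are not given: they have to be found in the camera images.
- egg_cupboard: Pine egg cupboard, 165 mm deep x 170 wide x 205 high, fixed to the counter. Origin: centre of its underside; x points into it from the front (away from the robot), y to the left, z up. Its box spans x -58..82, y -85..85; the door, 12 thick, covers the front at z 6..191. Shut, the door's outer face is the plane x = -70.
- door_hinge (a point): Foot (z = 0) of the door's upright hinge axis, at x -70, y +83 in the cupboard's frame: the door's left edge, on its outer face. Does not move. The door's free edge sweeps a circle of radius 168 mm about it.
- egg_cupboard_door (a joint): Door angle, rad: 0 shut, up to 1.47 open, free edge towards the robot. At angle a the door runs from the hinge along (-sin a, -cos a) in the cupboard's x, y; its outer face looks along (-cos a, sin a). It turns with about 0.06 N m, has no spring or latch and stays where it is left.
- door_push (a point): Point on the door's outer face at mid-height of the solid top rail (rail z 165..191, whole width), 120 mm from the hinge; moves with the door. The frame is wood: 26 mm rails and stiles all round, thin glazing bars in the middle. The panes between are not solid: push on the wood.
- door_knob (a point): Tip of the small round door knob, 12 mm out from the outer face, 154 mm from the hinge, z 96..109; moves with the door.
- tea_box: Loose dark cardboard tea box, 64 mm (its x) x 142 mm (its y) x 71 mm high, about 0.1 kg, standing on the counter in front of the cupboard's free-edge side, its long axis roughly along the cupboard's front; one end lies within the swing of the door. Origin: centre of its underside, z up.
- honey_jar: Jar with a red lid, 65 mm across, 100 mm high, to be left alone; to the right of the tea box. Origin: centre of its underside.
- spice_jar: Small spice jar with a dark lid, 41 mm across, 105 mm high, to be left alone; on the right of the cupboard. Origin: centre of its underside.
- mug: White mug with dots, 82 x 114 mm over the handle, 91 mm high, to be left alone; to the left of the cupboard. Origin: centre of its underside.

How it is judged (in metres and radians):
On the way:
1. the tea box has been slid along the counter while the door is still open (distance of tea_box from where it was at the start of the episode above 0.01 m and value of joint egg_cupboard_door above 1 rad), for 0.2 s.
At the end, for the whole second after the job is handed in: the door is shut to within 0.04 rad, and the tea box stands upright and at rest on the counter (value of joint egg_cupboard_door below 0.04 rad and height (world z) of tea_box between -0.01 and 0.01 m and angle between tea_box's own z axis and vertical below 0.1 rad and linear speed of tea_box below 0.01 m/s); the robot touches nothing.
It fails at once if the tea box is lifted, tipped over or pushed off the counter (height (world z) of tea_box above 0.02 m or height (world z) of tea_box below -0.02 m or angle between tea_box's own z axis and vertical above 0.3 rad).
It fails at once if the tea box touches the cupboard or its door (over 0.2 N) (contact force between tea_box and egg_cupboard above 0.2 N).
It fails at once if the honey jar is shifted by more than 15 mm or tipped (distance of honey_jar from where it was at the start of the episode above 0.015 m or angle between honey_jar's own z axis and vertical above 0.2 rad).
It fails at once if the spice jar is shifted by more than 15 mm or tipped (distance of spice_jar from where it was at the start of the episode above 0.015 m or angle between spice_jar's own z axis and vertical above 0.2 rad).
It fails at once if the mug is shifted by more than 15 mm or tipped (distance of mug from where it was at the start of the episode above 0.015 m or angle between mug's own z axis and vertical above 0.2 rad).
It also fails if it takes over 54 s, if anything falls off the work surface, if the arm or the gripper's body presses on something with over 40 N, if the wrist force passes 120 N, or if a joint passes its speed limit or range.

## Robot

A 6-joint arm with a two-finger parallel gripper is mounted at the origin on a cart in front of the work surface, level with it; the furniture and walls round the work are solid. World frame = base frame: x ahead of the robot, y to its left, z up, the work surface at z = 0. Lengths are in mm, angles in rad, forces in N, time in s.
With the tool pointing down it reaches from about 350 to 775 mm from the base axis. Payload 7.3 kg.
Tool frame: the origin (TCP) lies midway between the tips of the shut fingers; the grasp point (between the pads) lies 19 mm behind it; z points along the fingers, y is the line along which they close (so a half turn about z gives the same grasp; the last joint's range is limited). The gripper opens to 92 mm and grips with 3 to 60 N. Pads are 19 mm wide; open, the fingers measure 130 mm over their backs; the gripper's body (75 mm by 190 mm) begins 47 mm behind the grasp point.
Start: joints at [1.103, 0.342, 1.524, -0, 1.275, -0.146], TCP at [166.03, 498.075, 226.741] pointing down, gripper open.
Joint ranges: [-2.53, 2.53], [-0.77, 2.02], [0.04, 2.7], [-1, 4.14], [0.28, 2.66], [-3.11, 3.11]. Speed limits (rad/s): [2.57, 2.57, 3.14, 3.14, 3.14, 3.14].

## Interface

Orientations are given as [roll, pitch, yaw] about the fixed x, y, z axes, in that order (R = Rz(yaw) Ry(pitch) Rx(roll)).
In Python, from plant import readout, vision, order, models gives the robot as it stands. The module is installed in compiled form; this text tells all that it offers.
- The arm moves only by the tool step_arm, never from a script. Its argument "series" is text: rows parted by semicolons, each of 7 numbers parted by spaces: the gripper's target within -1 to 1 (shut at 1, half-way at 0, fully open at -1), then the shift along the tool's x, y, z each as a share of 80 mm, from -1 to 1, then the turn, a rotation vector about the tool's x, y, z each as a share of 2 pi rad, from -1 to 1. In form: jaw x y z ax ay az; .... A call has 1 to 20 rows; each row is the pose to reach, as a shift and turn from the pose commanded when the call began, along the tool's axes at that moment, turning the shorter way round; what a row does not reach only later rows make up. A row lasts 1/10 s, in which the tool goes at most 50 mm and 8.59 degrees, less where a joint would pass 70% of its speed; a pose out of reach is approached as far as the arm can. A call with a number of a shift or a turn outside -1 to 1 is refused whole. A call with a gripper value outside its range is refused whole. The fingers move at their own pace and stop on an object; the grip force is fixed at half the most. Time passes only in rows, so rows that repeat a pose let the fingers close. It gives the time, the measured TCP pose, the force, the opening and the grip force at its end, in the units of the state.
- readout.get_obs(): the state, without advancing time (a new reading comes with each control period).
- vision.capture(name): name is "scene" or "top" or "wrist"; returns a dict with "frame" (480x640x3 uint8, red, green, blue), "depth" (480x640 float32, mm along the optical axis (not along the pixel's ray), 0 where there is no reading), "fovy" (degrees; the focal length in pixels is half the picture's height over the tangent of half this angle, whatever the lens; pixels are square), "cx", "cy" (the principal point, pixels), "rvec" (rotation vector, rad) and "tvec" (3), from world to camera coordinates, as OpenCV has them; the wrist camera has in their place "mount" (4x4, takes a point from camera to tool coordinates, whose origin is the TCP and whose axes are the flange's). Camera axes: x right, y down, z forward; pixel columns grow to the right and rows downward; lengths in mm; the calibration is good to about 2 mm. A picture is of the moment at which its call begins: read the wrist's pose just before it.
- order.close_job(): hands the job in; it is judged then, once.
Trained networks look in a picture, given as the dict that the camera call returned (one of the last four; its "shot" number tells which), for a name from the list of things; names that differ only in an ending like _2 or _b are one class to them, and where a whole thing is asked for, a point or a joint stands for the part that bears it (a point fixed in the world has none). Each returns a list of dicts, best first, with "p" (0 to 1); they miss things now and then, are a little off and sometimes report something else, mostly with a low value. They report only what shows in the picture. A call takes as long as a camera call.
- models.look_for(picture, thing): "position" ([column, row] in pixels, amid what is visible of it).
- models.pinpoint(picture, thing): "position" ([column, row] in pixels: a listed point, or the origin of a listed thing).
The state is a dict: "time": time; "joint_positions": joint angles; "dq": joint speeds; "tau": joint torques, N m; "tool_pos": TCP position; "tcp_rot": TCP orientation; "contact_force": force on the tool from outside, world axes, zero at the start; "moment": the same for the moment, N m; "grip_width": finger opening in mm; "finger_force": force on a finger pad.
Only numpy, scipy, OpenCV 4.12 (cv2) and the standard library are available. Lean on these libraries where they do the work, as an engineer would, in place of code of your own. Each camera call takes 0.05 s, during which the arm holds its last target. There are 200 camera calls.

## Working session

There is one attempt and no reset: what is moved stays moved. The work goes in short steps, Python scripts to look and compute and a tool call to move; the robot and the scene stay as the last step left them, time stands still between calls to the robot, and variables do not carry over. Pictures are saved under pics/ and viewed, at most 10 in all, crops included, and the job is handed in when it is done.

Besides the shell and the picture viewer there is one more tool, called after ">>>" as name(argument=value, ...) on one line, values as JSON. step_arm: Moves the arm, as the interface text tells. Shift numbers are shares of 80 mm and turn numbers shares of 2 pi rad, none past 1 either way. Its arguments: {"type":"object","properties":{"series":{"type":"string"}},"required":["series"]}

```bash
mkdir -p pics; cat > h.py <<'E'
import numpy as np, cv2
from plant import readout, vision, order, models
def cam(p):
    f=240/np.tan(np.radians(p["fovy"])/2)
    R=cv2.Rodrigues(np.array(p["rvec"],float))[0]; t=np.array(p["tvec"],float).ravel()
    return f,R,t
def cloud(p):
    f,R,t=cam(p); v,u=np.mgrid[:480,:640]; d=p["depth"]
    c=np.stack([(u-p["cx"])/f*d,(v-p["cy"])/f*d,d],-1)
    w=(c-t)@R; w[d<=0]=np.nan; return w
def onz(p,px,z=0):
    f,R,t=cam(p); r=R.T@np.array([(px[0]-p["cx"])/f,(px[1]-p["cy"])/f,1]); o=-R.T@t
    return o+r*(z-o[2])/r[2]
def proj(p,X):
    f,R,t=cam(p); c=R@np.array(X,float)+t; return c[:2]/c[2]*f+[p["cx"],p["cy"]]
E
python3 - <<'E'
from h import *
np.set_printoptions(precision=1,suppress=True)
ims=[]
for n in("top","scene"):
    p=vision.capture(n); ims.append(p["frame"]); w=cloud(p); np.savez(""+n,w=w,f=p["frame"])
    for th in["egg_cupboard","door_hinge","door_push","door_knob","tea_box","honey_jar","spice_jar","mug"]:
        r=models.pinpoint(p,th)
        for q in r[:1]:
            c,ro=q["position"]; z={"door_push":178,"door_knob":102}.get(th,0)
            print(n,th,round(q["p"],2),np.array([c,ro]),onz(p,q["position"],z))
    cv2.imwrite(f"pics/{n}0.png",p["frame"][...,::-1])
print(readout.get_obs())
E
```

```text
top egg_cupboard 0.62 [306.3 208. ] [611.4   1.    0. ]
top door_hinge 0.79 [269.4 240.6] [533.8  83.3   0. ]
top door_push 0.83 [275.9 290.5] [415.   46.6 178. ]
top door_knob 0.91 [276.1 307.9] [381.5  52.5 102. ]
top tea_box 0.93 [361.3 265.6] [ 481.5 -127.6    0. ]
top honey_jar 0.73 [473.  254.2] [ 513.3 -380.     0. ]
top spice_jar 0.77 [391.4 226.4] [ 572.9 -194.9    0. ]
top mug 0.78 [219.1 240.2] [532.1 198.9   0. ]
scene egg_cupboard 0.7 [317.9 268.4] [600.4  -9.3   0. ]
scene door_hinge 0.83 [274.4 277.8] [522.3  60.    0. ]
scene door_push 0.92 [250.3 235.1] [405.5  36.2 178. ]
scene door_knob 0.92 [241.  276.5] [373.7  41.6 102. ]
scene tea_box 0.64 [341.3 314.5] [ 473.9 -125.5    0. ]
scene honey_jar 0.78 [478.6 343.8] [ 514. -392.    0.]
scene spice_jar 0.61 [388.2 303.6] [ 551.3 -197.7    0. ]
scene mug 0.64 [229.1 257. ] [546.4 198.3   0. ]
{'time': 0.9, 'joint_positions': array([ 1.1,  0.3,  1.5,  0. ,  1.3, -0.1]), 'dq': array([-0.,  0.,  0., -0., -0.,  0.]), 'tau': array([ -0. , -43.1, -24.4,   0.1,   0. ,  -0. ]), 'tool_pos': array([166. , 498.1, 226.7]), 'tcp_rot': array([ 3.1, -0. ,  2.8]), 'contact_force': array([ 0.6, -0.5, -0.8]), 'moment': array([-0.1, -0. ,  0. ]), 'finger_force': 0.0, 'grip_width': 91.82817386672816}
```

View pics/top0.png

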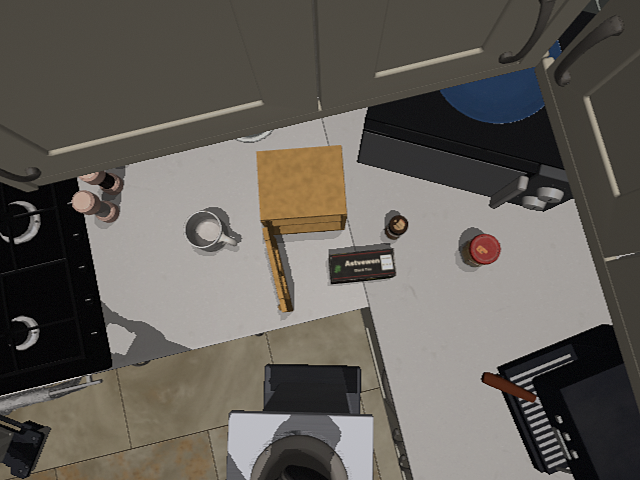

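View pics/scene0.png

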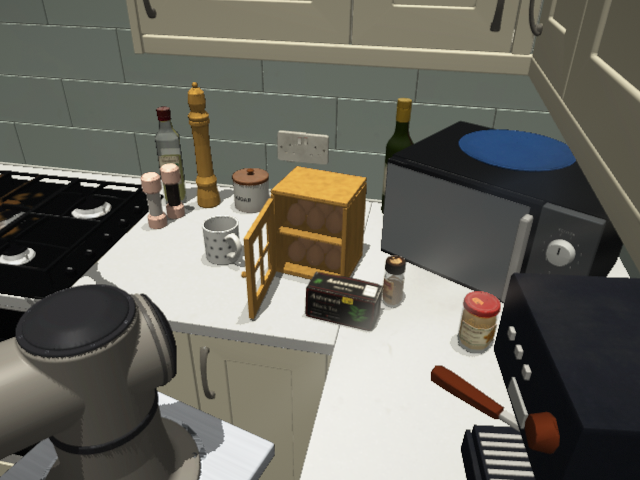

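The top picture shows the door open from about (268,228) to (286,308), and the tea box at (362,265) with its left end in the swing. The spice jar is at (397,226), the honey jar at (483,249) and the mug at (205,230). Next I refine these positions from depth.

```bash
python3 - <<'E'
import numpy as np,cv2
np.set_printoptions(precision=1,suppress=True)
for n in("top","scene"):
    w=np.load(n+".npz")["w"].reshape(-1,3)
    def box(name,x0,x1,y0,y1,z0,z1):
        m=(w[:,0]>x0)&(w[:,0]<x1)&(w[:,1]>y0)&(w[:,1]<y1)&(w[:,2]>z0)&(w[:,2]<z1); q=w[m]
        if len(q)<5: print(n,name,len(q));return
        r=cv2.minAreaRect(q[:,:2].astype(np.float32)); print(n,name,len(q),"zmed",np.median(q[:,2]).round(1),"c",np.array(r[0]),"size",np.array(r[1]),"ang",round(r[2],1)); print(cv2.boxPoints(r).tolist() if name in("tea","door","cup") else "")
    box("cup",480,780,-120,120,198,212)
    box("tea",400,560,-230,-30,64,78)
    box("door",330,560,10,110,183,197)
    box("honey",440,600,-460,-300,90,110)
    box("spice",500,640,-240,-150,95,115)
    box("mug",440,640,120,300,80,100)
E
```

```text
top cup 6022 zmed 204.7 c [633.  -19.4] size [151.3 215.5] ang 5.8
[[546.827392578125, 80.16543579101562], [568.598388671875, -134.20028686523438], [719.1226806640625, -118.91305541992188], [697.3516845703125, 95.45266723632812]]
top tea 1798 zmed 73.5 c [ 498.2 -129.3] size [102.5 158. ] ang 9.4
[[434.8055419921875, -59.757389068603516], [460.54541015625, -215.62957763671875], [561.657958984375, -198.93243408203125], [535.9180908203125, -43.06024169921875]]
top door 488 zmed 191.3 c [462.9  52.8] size [176.5  43. ] ang 4.3
[[373.25103759765625, 67.55134582519531], [376.50250244140625, 24.680564880371094], [552.5189208984375, 38.030174255371094], [549.2674560546875, 80.90095520019531]]
top honey 763 zmed 99.3 c [ 515.5 -377.1] size [62.  63.8] ang 48.1

top spice 301 zmed 105.8 c [ 561.6 -196.8] size [39.3 39.3] ang 13.1

top mug 340 zmed 89.0 c [545.8 211.9] size [80.1 94.4] ang 13.2

scene cup 2354 zmed 203.1 c [629.9 -22.3] size [153.3 212.5] ang 6.1
[[542.3850708007812, 75.18656921386719], [564.8966674804688, -136.08828735351562], [717.3656616210938, -119.84249877929688], [694.8540649414062, 91.43235778808594]]
scene tea 1657 zmed 72.2 c [ 498.7 -138.4] size [166.3 122.3] ang 89.9
[[437.39105224609375, -221.38775634765625], [559.6494750976562, -221.69039916992188], [560.0612182617188, -55.35009765625], [437.80279541015625, -55.047454833984375]]
scene door 374 zmed 189.9 c [466.2  49. ] size [ 66.8 183.7] ang 87.0
[[372.7314453125, 20.433609008789062], [556.1514282226562, 10.897308349609375], [559.6172485351562, 77.55863952636719], [376.197265625, 87.09494018554688]]
scene honey 731 zmed 98.0 c [ 511.8 -382.9] size [63.5 64.4] ang 42.6

scene spice 247 zmed 103.9 c [ 559.6 -202.4] size [40.4 39.6] ang 58.3

scene mug 322 zmed 85.8 c [543.8 212.5] size [82.9 79.6] ang 20.8
```

```bash
python3 - <<'E'
import numpy as np,cv2
np.set_printoptions(precision=1,suppress=True)
for n in("top","scene"):
    w=np.load(n+".npz")["w"]
    for name,x0,x1,y0,y1,z0,z1 in(("cup",480,780,-140,120,201,210),("tea",400,545,-230,-30,68,78),("door",330,560,10,110,186,196)):
        m=((w>[x0,y0,z0])&(w<[x1,y1,z1])).all(-1).astype(np.uint8)
        if name!="door": m=cv2.morphologyEx(m,cv2.MORPH_OPEN,np.ones((5,5),np.uint8))
        k,l,s,_=cv2.connectedComponentsWithStats(m)
        q=w[l==1+s[1:,4].argmax()][:,:2]
        r=cv2.minAreaRect(q.astype(np.float32)); print(n,name,len(q),"c",np.array(r[0]),np.array(r[1]),round(r[2],1),"mean",q.mean(0))
        print(cv2.boxPoints(r))
E
```

```text
top cup 5415 c [623.9   4.2] [137.  166.3] 5.6 mean [622.6   2.3]
[[547.7  80.2]
 [563.9 -85.3]
 [700.2 -71.9]
 [684.   93.6]]
top tea 1464 c [ 477.5 -123.6] [ 59.  139.8] 6.9 mean [ 476.7 -124.4]
[[ 439.9  -57.7]
 [ 456.6 -196.5]
 [ 515.2 -189.4]
 [ 498.5  -50.6]]
top door 464 c [455.9  51.5] [166.   10.6] 15.4 mean [455.8  51.3]
[[374.5  34.5]
 [377.3  24.4]
 [537.4  68.4]
 [534.6  78.6]]
scene cup 2135 c [622.7  -0.3] [142.1 167.1] 5.7 mean [619.   -2.3]
[[543.8  75.8]
 [560.3 -90.4]
 [701.6 -76.4]
 [685.2  89.8]]
scene tea 1355 c [ 475.9 -128.2] [ 62.2 139.9] 7.9 mean [ 473.8 -131. ]
[[ 435.5  -63.2]
 [ 454.7 -201.8]
 [ 516.4 -193.2]
 [ 497.1  -54.7]]
scene door 293 c [463.3  48.7] [186.8  16.7] 13.4 mean [457.1  47.1]
[[370.5  35.2]
 [374.4  18.9]
 [556.1  62.2]
 [552.2  78.4]]
```

```bash
cat >> h.py <<'E'
from scipy.spatial.transform import Rotation as Ro
def tool(tilt,yaw):  # closing axis towards +x, fingers tilted forward by tilt (deg)
    t=np.radians(tilt); c,s=np.cos(t),np.sin(t)
    return Ro.from_euler("z",yaw,degrees=True).as_matrix()@np.array([[0,c,s],[1,0,0],[0,s,-c]],float)
def rel(o,pos,R):
    R0=Ro.from_euler("xyz",o["tcp_rot"]).as_matrix()
    d=R0.T@(np.array(pos,float)-o["tool_pos"])/80; r=Ro.from_matrix(R0.T@R).as_rotvec()/(2*np.pi)
    print(np.round(d,3),np.round(r,4))
E
python3 -c "
from h import *
o=readout.get_obs(); print(o['tcp_rot'])
rel(o,[220,420,245],tool(0,0)); rel(o,o['tool_pos'],tool(0,0))"
```

```text
[ 3.14151883e+00 -1.67681559e-05  2.81976707e+00]
[-0.949 -0.712 -0.228] [ 0.     -0.      0.1988]
[0. 0. 0.] [ 0.     -0.      0.1988]
```

>>> step_arm(series="0.35 -0.9 -0.7 -0.25 0 0 0.1988; 0.35 -0.9 -0.7 -0.25 0 0 0.1988; 0.35 -0.9 -0.7 -0.25 0 0 0.1988; 0.35 -0.9 -0.7 -0.25 0 0 0.1988; 0.35 -0.9 -0.7 -0.25 0 0 0.1988; 0.35 -0.9 -0.7 -0.25 0 0 0.1988; 0.35 -0.9 -0.7 -0.25 0 0 0.1988; 0.35 -0.9 -0.7 -0.25 0 0 0.1988; 0.35 -0.9 -0.7 -0.25 0 0 0.1988; 0.35 -0.9 -0.7 -0.25 0 0 0.1988")

```text
time: 1.9
tool_pos: [216.6, 422.2, 246.8]
tcp_rot: [3.141, -0.0, 1.57]
contact_force: [0.2, 0.6, 0.3]
grip_width: 29.9
finger_force: 0.0
```

>>> step_arm(series="0.35 -0.5 0.3 0 0 0 0; 0.35 -1 0.6 0 0 0 0; 0.35 -1 0.6 0 0 0 0")

```text
time: 2.2
tool_pos: [266.6, 338.8, 246.8]
tcp_rot: [3.141, 0.002, 1.568]
contact_force: [-0.1, -0.5, 0.3]
grip_width: 29.6
finger_force: 0.0
```

>>> step_arm(series="0.35 -0.5 0.3 0 0 0 0; 0.35 -1 0.6 0 0 0 0; 0.35 -1 0.6 0 0 0 0")

```text
time: 2.5
tool_pos: [314.8, 259.0, 246.9]
tcp_rot: [3.14, 0.001, 1.567]
contact_force: [-0.1, -0.3, -0.2]
grip_width: 30.0
finger_force: 0.0
```

>>> step_arm(series="0.35 -0.5 0.3 0 0 0 0; 0.35 -1 0.6 0 0 0 0; 0.35 -1 0.6 0 0 0 0")

```text
time: 2.8
tool_pos: [362.9, 179.3, 246.8]
tcp_rot: [3.14, 0.001, 1.567]
contact_force: [-0.6, -0.6, 0.6]
grip_width: 29.8
finger_force: 0.0
```

>>> step_arm(series="0.35 -0.5 0.2 0 0 0 0; 0.35 -1 0.5 0 0 0 0; 0.35 -1 0.5 0 0 0 0")

```text
time: 3.1
tool_pos: [402.7, 99.8, 246.8]
tcp_rot: [3.14, 0.001, 1.567]
contact_force: [-0.6, 1.1, 0.5]
grip_width: 30.0
finger_force: 0.0
```

>>> step_arm(series="0.35 -0.5 0.2 0 0 0 0; 0.35 -1 0.4 0 0 0 0; 0.35 -1 0.4 0 0 0 0")

```text
time: 3.4
tool_pos: [434.1, 20.3, 246.6]
tcp_rot: [3.141, 0.001, 1.568]
contact_force: [-0.5, 1.3, -0.3]
grip_width: 30.0
finger_force: 0.0
```

```bash
python3 -c "
from h import *
o=readout.get_obs()
rel(o,[462,-30,245],tool(20,7))"
```

```text
[-0.628  0.351  0.021] [-0.0554  0.0036 -0.0196]
```

>>> step_arm(series="0.35 -0.63 0.35 0.02 -0.0554 0.0036 -0.0196; 0.35 -0.63 0.35 0.02 -0.0554 0.0036 -0.0196; 0.35 -0.63 0.35 0.02 -0.0554 0.0036 -0.0196; 0.35 -0.63 0.35 0.02 -0.0554 0.0036 -0.0196; 0.35 -0.63 0.35 0.02 -0.0554 0.0036 -0.0196")

```text
time: 3.9
tool_pos: [460.6, -27.0, 245.5]
tcp_rot: [2.794, -0.002, 1.696]
contact_force: [-0.2, -0.1, -0.4]
grip_width: 29.7
finger_force: 0.0
```

```bash
python3 -c "
from h import *
p=vision.capture('top'); a=p['frame'][180:340,220:420]; q=vision.capture('scene')['frame'][120:360,180:460]
a=cv2.resize(a,(400,320)); b=cv2.resize(q,(373,320))
cv2.imwrite('pics/m1.png',np.hstack([a,b])[...,::-1])
o=readout.get_obs();print(o['tool_pos'],o['tcp_rot'])
rel(o,[462,-30,165],tool(20,7));rel(o,[462,-30,90],tool(20,7));rel(o,[462,-30,35],tool(20,7))"
```

```text
[461.27559376 -27.27544928 245.536453  ] [ 2.79331159e+00 -1.24173586e-03  1.69648457e+00]
[-0.036 -0.339  0.948] [-0.0001 -0.0004  0.0005]
[-0.037 -0.659  1.829] [-0.0001 -0.0004  0.0005]
[-0.038 -0.894  2.475] [-0.0001 -0.0004  0.0005]
```

View pics/m1.png

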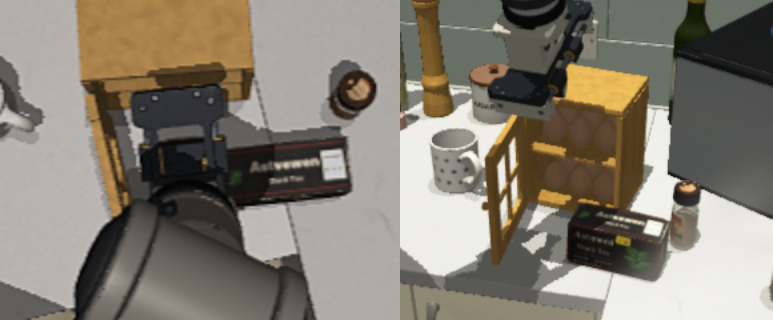

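The crops show the gripper above the gap between the door and the tea box. A plate, probably part of the body, sticks out towards the cupboard. I'll measure the gripper's extent from depth before descending.

```bash
python3 -c "
from h import *
np.set_printoptions(precision=0,suppress=True)
o=readout.get_obs();R0=Ro.from_euler('xyz',o['tcp_rot']).as_matrix()
P=[]
for n in('top','scene'):
    w=cloud(vision.capture(n)).reshape(-1,3)
    w=w[(w[:,2]>215)]; t=(w-o['tool_pos'])@R0; P.append(t[(abs(t[:,:2])<160).all(1)&(t[:,2]>-330)&(t[:,2]<30)])
for i,t in enumerate(P):
  for z in range(-300,20,20):
    q=t[(t[:,2]>=z)&(t[:,2]<z+20)]
    if len(q)>5: print(i,z,len(q),'x',np.percentile(q[:,0],[1,99]),'y',np.percentile(q[:,1],[1,99]))
print(vision.capture('wrist')['mount'])
"
```

```text
0 -300 8 x [-54.  39.] y [11. 63.]
0 -280 223 x [-36.   5.] y [18. 43.]
0 -260 195 x [-32.  21.] y [19. 50.]
0 -240 146 x [-34.  14.] y [13. 45.]
0 -220 206 x [-38.  17.] y [ 2. 42.]
0 -200 53 x [-36.  22.] y [12. 42.]
0 -180 146 x [-34.  28.] y [15. 40.]
0 -120 1229 x [-34.  37.] y [19. 97.]
0 -100 679 x [-34.  37.] y [ 6. 96.]
0 -80 62 x [-31.  37.] y [11. 51.]
1 -300 526 x [-71.  59.] y [-64.   2.]
1 -280 537 x [-61.  35.] y [-48.  -5.]
1 -260 570 x [-39.  27.] y [-38.   6.]
1 -240 579 x [-40.  26.] y [-38.   9.]
1 -220 590 x [-41.  29.] y [-40.  12.]
1 -200 347 x [-41.  25.] y [-40.   8.]
1 -180 989 x [-39.  33.] y [-51.  15.]
1 -160 373 x [-39.  30.] y [-52.   7.]
1 -140 344 x [-26.  19.] y [-51.  14.]
1 -120 1674 x [-39.  32.] y [-95.  93.]
1 -100 756 x [-39.  32.] y [-95.  87.]
1 -80 493 x [-39.  33.] y [-88.  83.]
1 -60 10 x [-13.  -8.] y [17. 22.]
1 -40 27 x [-14. -12.] y [-31. -16.]
1 -20 62 x [-14.   1.] y [-29.  30.]
[[  -0.   -1.   -0.   66.]
 [   1.   -0.   -0.    1.]
 [   0.   -0.    1. -157.]
 [   0.    0.    0.    1.]]
```

>>> step_arm(series="0.35 -0.01 -0.15 0.42 0 0 0; 0.35 -0.01 -0.3 0.83 0 0 0; 0.35 -0.01 -0.3 0.83 0 0 0")

```text
time: 4.45
tool_pos: [458.3, -27.8, 170.7]
tcp_rot: [2.801, -0.005, 1.696]
contact_force: [0.3, -0.1, -0.1]
grip_width: 29.5
finger_force: 0.0
```

>>> step_arm(series="0.35 -0.01 -0.15 0.42 0 0 0; 0.35 -0.01 -0.3 0.83 0 0 0; 0.35 -0.01 -0.3 0.83 0 0 0")

```text
time: 4.75
tool_pos: [459.6, -28.8, 101.7]
tcp_rot: [2.799, -0.005, 1.695]
contact_force: [0.5, 0.5, 0.2]
grip_width: 30.0
finger_force: 0.0
```

>>> step_arm(series="0.35 -0.01 -0.15 0.42 0 0 0; 0.35 -0.01 -0.3 0.83 0 0 0; 0.35 -0.01 -0.3 0.83 0 0 0; 0.35 -0.01 -0.3 0.83 0 0 0")

```text
time: 5.15
tool_pos: [464.8, -32.6, 41.1]
tcp_rot: [2.797, -0.008, 1.698]
contact_force: [0.8, 0.0, 0.6]
grip_width: 29.9
finger_force: 0.0
```

```bash
python3 -c "
from h import *
o=readout.get_obs();print(o['tool_pos'],o['contact_force'])
rel(o,[469,-85,35],tool(20,7)); rel(o,[469,-122,35],tool(20,7))
for n in('top','scene'):
  p=vision.capture(n);cv2.imwrite(f'pics/m2{n}.png',p['frame'][180:360,180:460,::-1])
a,b=[cv2.imread(f'pics/m2{n}.png') for n in('top','scene')]
cv2.imwrite('pics/m2.png',np.hstack([a,b]))"
```

```text
[464.75559071 -32.56466349  41.10019697] [0.79203903 0.01384034 0.58855004]
[-0.657 -0.053  0.057] [-0.0006 -0.0014  0.0003]
[-1.116 -0.106  0.034] [-0.0006 -0.0014  0.0003]
```

View pics/m2.png

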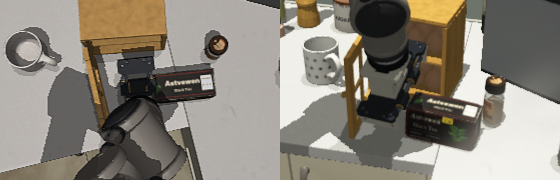

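The fingers are between the door and the box's left end, clear of both. Pushing slowly along the box's long axis.

>>> step_arm(series="0.35 -0.05 0 0.07 0 0 0; 0.35 -0.1 0 0.07 0 0 0; 0.35 -0.15 0 0.07 0 0 0; 0.35 -0.2 0 0.07 0 0 0; 0.35 -0.25 0 0.07 0 0 0; 0.35 -0.3 0 0.07 0 0 0; 0.35 -0.35 0 0.07 0 0 0; 0.35 -0.4 0 0.07 0 0 0; 0.35 -0.45 0 0.07 0 0 0; 0.35 -0.5 0 0.07 0 0 0; 0.35 -0.55 0 0.07 0 0 0; 0.35 -0.6 0 0.07 0 0 0")

```text
time: 6.45
tool_pos: [471.0, -80.0, 33.7]
tcp_rot: [2.799, -0.008, 1.698]
contact_force: [0.2, 1.7, 0.5]
grip_width: 30.3
finger_force: 0.6
```

```bash
cat > tea.py <<'E'
from h import *
np.set_printoptions(precision=1,suppress=True)
for n in("top","scene"):
    w=cloud(vision.capture(n)); m=((w>[400,-330,68])&(w<[550,-30,78])).all(-1).astype(np.uint8)
    m=cv2.morphologyEx(m,cv2.MORPH_OPEN,np.ones((5,5),np.uint8)); k,l,s,_=cv2.connectedComponentsWithStats(m)
    r=cv2.minAreaRect(w[l==1+s[1:,4].argmax()][:,:2].astype(np.float32)); b=cv2.boxPoints(r); print(n,r[0],r[1],r[2]); print(np.c_[b,np.linalg.norm(b-[533.5,79],axis=1)])
E
python3 tea.py
```

```text
top (483.5726318359375, -173.3249969482422) (58.0784797668457, 112.50509643554688) 7.677377700805664
[[ 447.3 -121.5  218.2]
 [ 462.3 -233.   320. ]
 [ 519.9 -225.2  304.5]
 [ 504.8 -113.7  194.8]]
scene (480.4289855957031, -166.87841796875) (60.62273025512695, 136.06483459472656) 6.222648620605469
[[ 442.9 -102.5  202.9]
 [ 457.7 -237.8  325.7]
 [ 517.9 -231.2  310.6]
 [ 503.2  -96.   177.6]]
```

>>> step_arm(series="0.35 -0.05 0 0 0 0 0; 0.35 -0.1 0 0 0 0 0; 0.35 -0.15 0 0 0 0 0; 0.35 -0.2 0 0 0 0 0; 0.35 -0.25 0 0 0 0 0; 0.35 -0.3 0 0 0 0 0; 0.35 -0.35 0 0 0 0 0; 0.35 -0.4 0 0 0 0 0; 0.35 -0.45 0 0 0 0 0; 0.35 -0.2 0 0 0 0 0; 0.35 0 0 0 0 0 0")

```text
time: 7.65
tool_pos: [471.0, -79.9, 33.6]
tcp_rot: [2.799, -0.008, 1.696]
contact_force: [-0.4, 0.2, -0.5]
grip_width: 29.9
finger_force: 0.0
```

```bash
python3 tea.py; python3 -c "
from h import *
o=readout.get_obs();print(o['tool_pos'],o['contact_force'])"
```

```text
top (487.39520263671875, -196.31082153320312) (59.09501647949219, 140.6588592529297) 7.722535610198975
[[ 448.7 -130.6  226.1]
 [ 467.6 -270.   355.1]
 [ 526.1 -262.   341.1]
 [ 507.2 -122.6  203.4]]
scene (485.5455017089844, -200.14512634277344) (63.213932037353516, 140.6184539794922) 6.6297993659973145
[[ 446.  -134.   230.2]
 [ 462.3 -273.6  359.8]
 [ 525.1 -266.3  345.4]
 [ 508.8 -126.7  207.1]]
[470.30218012 -78.45239006  33.45808991] [-0.13160481 -0.56273774  0.0669291 ]
```

The box is clear of the swing circle, with its nearest corner 203 mm from the hinge. Now retreat straight up.

>>> step_arm(series="1 0 0.17 -0.47 0 0 0; 1 0 0.34 -0.94 0 0 0; 1 0 0.34 -0.94 0 0 0")

```text
time: 8.05
tool_pos: [474.6, -82.6, 118.4]
tcp_rot: [2.791, -0.002, 1.697]
contact_force: [1.1, 0.1, -0.3]
grip_width: 10.4
finger_force: 0.0
```

>>> step_arm(series="1 0 0.17 -0.47 0 0 0; 1 0 0.34 -0.94 0 0 0; 1 0 0.34 -0.94 0 0 0")

```text
time: 8.35
tool_pos: [474.8, -82.8, 198.5]
tcp_rot: [2.79, -0.002, 1.697]
contact_force: [1.0, -0.3, -1.4]
grip_width: 0.3
finger_force: 0.0
```

>>> step_arm(series="1 0 0.15 -0.4 0 0 0; 1 0 0.25 -0.7 0 0 0; 1 0 0.25 -0.7 0 0 0; 1 0 0.25 -0.7 0 0 0")

```text
time: 8.75
tool_pos: [471.9, -81.6, 252.2]
tcp_rot: [2.799, -0.008, 1.698]
contact_force: [-0.9, 0.6, -0.2]
grip_width: 0.3
finger_force: 0.0
```

```bash
python3 -c "
from h import *
o=readout.get_obs();print(o['tool_pos'],o['contact_force'])
rel(o,[450,-20,235],tool(0,0))"; python3 tea.py
```

```text
[471.89433027 -81.57849512 252.20180878] [-0.90633071  0.59230341 -0.24235657]
[ 0.796 -0.238  0.15 ] [ 0.0543 -0.0047  0.0198]
top (486.96826171875, -201.69735717773438) (58.499664306640625, 128.10865783691406) 8.704649925231934
[[ 448.4 -142.8  237.6]
 [ 467.7 -269.4  354.6]
 [ 525.6 -260.6  339.7]
 [ 506.2 -134.   214.7]]
scene (485.5843200683594, -200.49569702148438) (63.54716873168945, 140.4747314453125) 6.9180989265441895
[[ 445.6 -134.6  231. ]
 [ 462.5 -274.   360.1]
 [ 525.6 -266.4  345.5]
 [ 508.7 -126.9  207.4]]
```

>>> step_arm(series="1 0.4 -0.12 0.08 0.0543 -0.0047 0.0198; 1 0.8 -0.24 0.15 0.0543 -0.0047 0.0198; 1 0.8 -0.24 0.15 0.0543 -0.0047 0.0198; 1 0.8 -0.24 0.15 0.0543 -0.0047 0.0198; 1 0.8 -0.24 0.15 0.0543 -0.0047 0.0198")

```text
time: 9.35
tool_pos: [449.8, -19.4, 234.5]
tcp_rot: [-3.141, -0.001, 1.572]
contact_force: [-0.1, 0.5, 0.3]
grip_width: 0.4
finger_force: 0.0
```

>>> step_arm(series="1 0.5 -0.2 0 0 0 0; 1 1 -0.4 0 0 0 0; 1 1 -0.4 0 0 0 0")

```text
time: 9.65
tool_pos: [415.4, 63.0, 235.5]
tcp_rot: [3.141, -0.002, 1.574]
contact_force: [0.1, 0.4, 0.0]
grip_width: 0.8
finger_force: 0.0
```

```bash
cat > door.py <<'E'
from h import *
np.set_printoptions(precision=2,suppress=True)
H=np.array([533.5,79]); y=np.radians(5.7); C=np.array([[np.cos(y),-np.sin(y)],[np.sin(y),np.cos(y)]])
def tcp(a,r,gap=0):
    d=C@[-np.sin(a),-np.cos(a)]; n=C@[-np.cos(a),np.sin(a)]
    return H+r*d+n*(gap+abs(n[0])*19+abs(n[1])*9.5)
def angle():
    out=[]
    for nme in("top","scene"):
        w=cloud(vision.capture(nme)).reshape(-1,3); q=(w[:,:2]-H)@C
        m=(w[:,2]>183)&(w[:,2]<196)&(q[:,0]<8)&(q[:,0]>-175)&(np.hypot(*q.T)<175)&(np.hypot(*q.T)>80)
        q=q[m]
        if len(q): out.append((len(q),np.median(np.arctan2(-q[:,0],-q[:,1])),np.percentile(np.arctan2(-q[:,0],-q[:,1]),[10,90])))
    return out
E
python3 -c "
from door import *
o=readout.get_obs();print(o['tool_pos'],o['tcp_rot']); print(angle())
s=tcp(1.4,120,20); print(s); rel(o,[*s,235],tool(0,0)); rel(o,[*s,160],tool(0,0))
for a in np.arange(1.4,-.01,-.1): print(round(a,1),tcp(a,120))"
```

```text
[415.42  62.99 235.51] [ 3.14 -0.    1.57]
[(29, np.float64(1.353148862837957), array([1.33, 1.38])), (193, np.float64(1.3159998093221048), array([1.26, 1.36]))]
[408.72  79.95]
[ 0.21 -0.08  0.01] [ 0. -0.  0.]
[ 0.21 -0.08  0.94] [ 0. -0.  0.]
1.4 [414.06  60.67]
1.3 [415.94  50.24]
1.2 [418.79  39.85]
1.1 [422.64  29.58]
1.0 [427.51  19.54]
0.9 [433.41   9.83]
0.8 [440.36   0.57]
0.7 [448.33  -8.11]
0.6 [457.29 -16.09]
0.5 [467.19 -23.24]
0.4 [477.96 -29.42]
0.3 [489.5  -34.51]
0.2 [501.7 -38.4]
0.1 [514.43 -40.99]
-0.0 [525.67 -42.38]
```

>>> step_arm(series="1 0.28 -0.06 0 0 0 0; 1 0.28 -0.06 0 0 0 0; 1 0.28 -0.06 0.5 0 0 0; 1 0.28 -0.06 0.94 0 0 0; 1 0.28 -0.06 0.94 0 0 0")

```text
time: 10.25
tool_pos: [410.7, 81.4, 157.3]
tcp_rot: [-3.134, 0.0, 1.569]
contact_force: [-0.5, -0.3, 0.6]
grip_width: 0.4
finger_force: 0.0
```

```bash
python3 -c "
from door import *
o=readout.get_obs();print(o['tool_pos'],o['contact_force']); print(angle())
cv2.imwrite('pics/m3.png',np.hstack([vision.capture(n)['frame'][120:360,160:460,::-1] for n in('top','scene')]))
for a in np.arange(1.4,-.01,-.1): t=tcp(a,120); print(round(a,1),np.array([t[1]-o['tool_pos'][1],t[0]-o['tool_pos'][0]])/80)"
```

```text
[410.71  81.43 157.33] [-0.51 -0.27  0.58]
[(107, np.float64(1.3512365549835998), array([1.32, 1.38])), (310, np.float64(1.3470481208157377), array([1.28, 1.67]))]
1.4 [-0.26  0.04]
1.3 [-0.39  0.07]
1.2 [-0.52  0.1 ]
1.1 [-0.65  0.15]
1.0 [-0.77  0.21]
0.9 [-0.89  0.28]
0.8 [-1.01  0.37]
0.7 [-1.12  0.47]
0.6 [-1.22  0.58]
0.5 [-1.31  0.71]
0.4 [-1.39  0.84]
0.3 [-1.45  0.98]
0.2 [-1.5   1.14]
0.1 [-1.53  1.3 ]
-0.0 [-1.55  1.44]
```

View pics/m3.png

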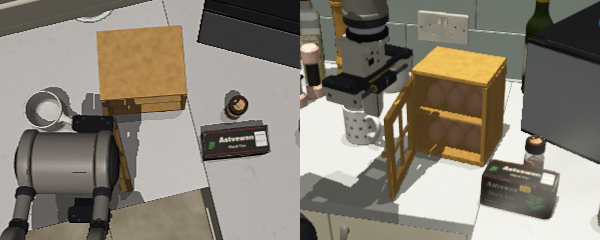

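The picture shows the fingertips outside the open door at top-rail height, and the box well to the right. Now sweep the door shut.

>>> step_arm(series="1 -0.13 0.02 0 0 0 0; 1 -0.26 0.04 0 0 0 0; 1 -0.39 0.07 0 0 0 0; 1 -0.52 0.1 0 0 0 0; 1 -0.65 0.15 0 0 0 0; 1 -0.77 0.21 0 0 0 0; 1 -0.89 0.28 0 0 0 0; 1 -1 0.36 0 0 0 0; 1 -1 0.36 0 0 0 0")

```text
time: 11.35
tool_pos: [443.0, 1.7, 160.6]
tcp_rot: [3.141, 0.0, 1.57]
contact_force: [0.5, 1.3, 0.1]
grip_width: 0.5
finger_force: 0.0
```

```bash
python3 -c "
from door import *
o=readout.get_obs();print(o['tool_pos'],o['contact_force']); print(angle())
for a in np.arange(.8,-.09,-.1): t=tcp(a,120); print(round(a,1),np.array([t[1]-o['tool_pos'][1],t[0]-o['tool_pos'][0]])/80)"
```

```text
[443.     1.71 160.57] [0.53 1.32 0.07]
[(247, np.float64(0.7637714293222682), array([0.71, 1.01]))]
0.8 [-0.01 -0.03]
0.7 [-0.12  0.07]
0.6 [-0.22  0.18]
0.5 [-0.31  0.3 ]
0.4 [-0.39  0.44]
0.3 [-0.45  0.58]
0.2 [-0.5   0.73]
0.1 [-0.53  0.89]
0.0 [-0.55  1.03]
```

>>> step_arm(series="1 -0.12 0.07 0 0 0 0; 1 -0.22 0.18 0 0 0 0; 1 -0.31 0.3 0 0 0 0; 1 -0.39 0.44 0 0 0 0; 1 -0.45 0.58 0 0 0 0; 1 -0.5 0.73 0 0 0 0; 1 -0.53 0.85 0 0 0 0; 1 -0.53 0.85 0 0 0 0")

```text
time: 12.25
tool_pos: [511.4, -40.0, 160.5]
tcp_rot: [3.141, 0.0, 1.571]
contact_force: [-0.6, 0.2, 0.0]
grip_width: 0.5
finger_force: 0.0
```

>>> step_arm(series="1 -0.01 0.06 0 0 0 0; 1 -0.02 0.12 0 0 0 0; 1 -0.02 0.17 0 0 0 0; 1 -0.02 0.2 0 0 0 0; 1 -0.02 0.2 0 0 0 0")

```text
time: 12.75
tool_pos: [525.7, -41.0, 160.6]
tcp_rot: [-3.141, -0.0, 1.571]
contact_force: [-3.3, -0.0, 0.9]
grip_width: 0.3
finger_force: 1.3
```

```bash
python3 -c "
from door import *
o=readout.get_obs();print(o['tool_pos'],o['contact_force']); print(angle())"
```

```text
[525.66 -40.95 160.64] [-3.31 -0.02  0.91]
[(3, np.float64(-0.022863170309196754), array([-0.03, -0.02])), (157, np.float64(0.010038175021710168), array([-0.03,  0.28]))]
```

>>> step_arm(series="1 0 0.02 0 0 0 0; 1 0 0.04 0 0 0 0; 1 0 0.06 0 0 0 0; 1 0 0.06 0 0 0 0")

```text
time: 13.25
tool_pos: [526.1, -40.9, 160.5]
tcp_rot: [-3.132, -0.0, 1.571]
contact_force: [-19.2, -0.7, 11.4]
grip_width: 0.4
finger_force: 10.6
```

Firmly against the stop, so the door is shut. Back off and check.

>>> step_arm(series="1 0 -0.1 0 0 0 0; 1 0 -0.4 0 0 0 0; 1 0 -0.8 0 0 0 0; 1 0 -0.8 -0.6 0 0 0; 1 0 -0.8 -1 0 0 0; 1 0 -1 -1 0 0 0; 1 0 -1 -1 0 0 0")

```text
time: 13.95
tool_pos: [450.4, -41.1, 241.7]
tcp_rot: [3.139, 0.001, 1.571]
contact_force: [-0.4, 0.1, -0.7]
grip_width: 0.2
finger_force: 0.0
```

```bash
python3 -c "
from door import *
o=readout.get_obs();print(o['tool_pos'],o['contact_force']); print(angle())
cv2.imwrite('pics/m4.png',np.hstack([vision.capture(n)['frame'][120:360,160:510,::-1] for n in('top','scene')]))"; python3 tea.py
```

```text
[450.38 -41.12 241.69] [-0.43  0.12 -0.68]
[(18, np.float64(-0.025286521210173437), array([-0.05, -0.01])), (201, np.float64(-0.008015346209154436), array([-0.05,  0.01]))]
top (485.07421875, -205.24612426757812) (58.141239166259766, 124.0073471069336) 2.317885160446167
[[ 453.5 -144.5  237.4]
 [ 458.5 -268.4  355.4]
 [ 516.6 -266.   345.4]
 [ 511.6 -142.1  222.2]]
scene (485.4053955078125, -200.288818359375) (63.05257797241211, 140.38116455078125) 7.214684963226318
[[ 445.3 -134.6  231.1]
 [ 462.9 -273.9  359.9]
 [ 525.5 -266.   345.1]
 [ 507.9 -126.7  207.3]]
```

View pics/m4.png

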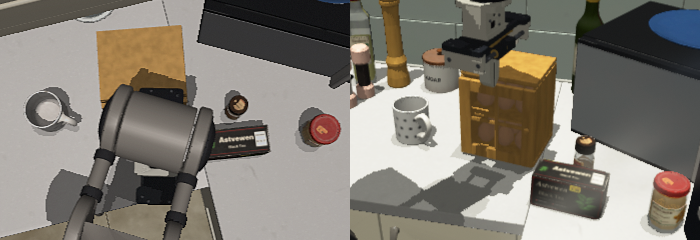

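The picture shows the door flush with the cupboard, the tea box upright and clear at (570,190), and the jars and mug where they were. The gripper touches nothing.

```bash
python3 -c "
from plant import order
print(order.close_job())"
```

```text
the job is handed in; nothing more can be done
None
```

The tea box was slid about 75 mm clear of the door's swing, the door was pushed fully shut, and the job was handed in; the jars and mug look undisturbed in the last picture, and no verdict was returned.

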